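# Bring the box of nails to the half-nailed frame

### The job

Lift the box of nails straight up out of the fixings carrier by its handle, keep it level so that nothing spills, and set it down flat on the bench right beside the half-nailed wooden frame, with no more than a hand's breadth between them. Put it down rather than dropping it, and leave the carrier, the other two boxes, the frame and the other things on the bench where they are.

Things in the scene. Friction and masses are not known exactly. Their poses are not given: they have to be found in the camera images.
- nail_box: Open plywood box of 90 mm wire nails (long thin steel pins lying along it), the one to fetch. 84 mm (its x) by 120 mm (its y), rim 55 mm high, about 0.4 kg, balanced under its handle. Origin: centre of its underside, z up. It starts in any one of the carrier's three pockets, 1.5 mm of play on each side, its rim level with the carrier's walls, so only the handle can be taken.
- nail_box_handle (a point): Middle of the nail box's handle, 94 mm straight above the box's origin; axes as the box's. The handle is a stiff wooden rail along the box's y, 15 mm thick in x and 22 mm tall (83 to 105 mm above the underside), free over the 108 mm between two upright end boards 34 mm wide and 108 mm high.
- dowel_box: An identical box with the same handle, full of short wooden dowels, in another pocket of the carrier. Same origin and axes. Leave it there.
- washer_box: An identical box with the same handle, full of round 34 mm steel washers, in another pocket of the carrier. Same origin and axes. Leave it there.
- carrier: Plywood fixings carrier, loose on the bench, 1.6 kg: open tray 297 mm (its x) by 141 mm (its y), walls 64 mm high, floor 9 mm thick, three pockets 87 by 123 mm in a row along its x, centres 96 mm apart, the middle one at the origin. Origin: centre of its underside, z up. The boxes stand in it with axes parallel to its own, neighbouring handles 96 mm apart.
- frame: Half-nailed wooden frame loose on the bench, 0.75 kg: two lower and two upper rails along its x, 250 mm long, joined by a block in the middle; 130 mm wide in y, 80 mm high; one nail stands 23 mm proud of an upper rail. Origin: centre of its underside, z up. It lies on one side of the bench, left or right, the carrier on the other; bare bench between them.
- hammer: Claw hammer with wooden handle, 300 mm long, lying at the left of the bench. A bystander.
- glue_bottle: White glue bottle, 60 mm across and 175 mm high, standing at the right of the bench. Origin: centre of its underside. A bystander.
- offcut: Pale wooden offcut block, 110 by 70 by 70 mm, at the right of the bench. Origin: centre of its underside. A bystander.
There are look-alikes about, which are no part of the job. What is shaped like the nail_box but pink is not meant.

How it is judged (in metres and radians):
On the way:
1. the box of nails has been lifted clear of the carrier's pocket, held by the gripper (z of nail_box in the frame of carrier above 0.07 m and contact force between the fingers and nail_box above 0.5 N), for 0.2 s.
At the end, for the whole second after the job is handed in: The box of nails stands flat on the bench (underside less than 5 mm above it, tilted less than 0.06 rad), at rest, not leaning on the carrier, with its centre less than 300 mm from the centre of the frame measured across the bench (height (world z) of nail_box below 0.005 m and angle between nail_box's own z axis and vertical below 0.06 rad and horizontal distance between nail_box and frame below 0.3 m and linear speed of nail_box below 0.02 m/s and angular speed of nail_box below 0.1 rad/s and contact force between nail_box and carrier below 0.1 N); the robot touches nothing.
It fails at once if the box of nails is tipped by more than 0.5 rad (nails spill) (angle between nail_box's own z axis and vertical above 0.5 rad).
It fails at once if the box of nails is dropped: in the air more than 25 mm above the bench, touched by nothing (height (world z) of nail_box above 0.025 m and contact force between nail_box and anything else below 0.05 N).
It fails at once if the carrier is moved or lifted by more than 30 mm (distance of carrier from where it was at the start of the episode above 0.03 m).
It fails at once if one of the other boxes is moved or lifted by more than 30 mm (distance of any of dowel_box, washer_box from where it was at the start of the episode above 0.03 m).
It fails at once if the frame, the hammer, the glue bottle or the offcut is moved by more than 30 mm (distance of any of frame, hammer, glue_bottle, offcut from where it was at the start of the episode above 0.03 m).
It also fails if it takes over 48 s, if anything falls off the work surface, if the arm or the gripper's body presses on something with over 40 N, if the wrist force passes 120 N, or if a joint passes its speed limit or range.

### The arm

A 6-joint arm with a two-finger parallel gripper is mounted at the origin on the work surface. World frame = base frame: x ahead of the robot, y to its left, z up, the work surface at z = 0. Lengths are in mm, angles in rad, forces in N, time in s.
With the tool pointing down it reaches from about 350 to 975 mm from the base axis. Payload 7.1 kg.
Tool frame: the origin (TCP) lies between the finger pads; the fingertips stand 8 mm ahead of it and the grasp point (between the pads) lies 11 mm behind it; x points along the fingers, y is the direction in which the jaws open and shut, and the axes are right-handed (so a half turn about x gives the same grasp; the last joint's range is limited). The gripper opens to 88 mm and grips with 3 to 60 N. Pads are 20 mm wide; open, the fingers measure 115 mm over their backs; the gripper's body (75 mm by 178 mm) begins 61 mm behind the grasp point.
Start: joints at [-1.351, 0.423, 1.63, -0, 1.089, -0.019], TCP at [147.855, -607.243, 230.675] pointing down, gripper open.
Joint ranges: [-3, 3], [-0.9, 2.11], [0.09, 2.58], [-1.31, 4.45], [0.11, 2.69], [-2.54, 2.54]. Speed limits (rad/s): [2.39, 2.39, 3.01, 3.14, 3.14, 3.14].

### API

Orientations are given as a rotation vector (axis times angle).
In Python, from workcell import ctrl gives the robot as it stands.
- The arm moves only by the tool apply_moves, never from a script. Its argument "increments" is a list of rows, each an object with "gripper": the opening in per cent of the stroke, from 0 (shut) to 100 (fully open); "delta_pos": the shift along the tool's x, y, z in cm, a list of three; "dr": the turn, a rotation vector about the tool's x, y, z in rad, a list of three. In form: [{"gripper": gripper, "delta_pos": [dx, dy, dz], "dr": [ax, ay, az]}, ...]. A call has exactly 5 rows; each row shifts and turns the commanded pose from where the row before left it, along the tool's axes as they then stand; what a row does not reach is not made up. A row lasts 1/12 s, in which the tool goes at most 41.7 mm and 7.16 degrees, less where a joint would pass 70% of its speed; a pose out of reach is approached as far as the arm can. A call with a gripper value outside its range is refused whole. The fingers move at their own pace and stop on an object; the grip force is fixed at half the most. Time passes only in rows, so rows that do not move let the fingers close, or fill a call up. It gives the time, the measured TCP pose, the force and the opening at its end, in the units of the state.
- ctrl.get_obs(): the state, without advancing time (a new reading comes with each control period).
- ctrl.get_image(name): name is "scene" or "top" or "wrist"; returns a dict with "img" (420x560x3 uint8, red, green, blue), "range_z" (420x560 float32, mm along the optical axis (not along the pixel's ray), 0 where there is no reading), "mtx" (3x3 intrinsics, pixels), "rvec" (rotation vector, rad) and "tvec" (3), from world to camera coordinates, as OpenCV has them. Camera axes: x right, y down, z forward; pixel columns grow to the right and rows downward; lengths in mm; the calibration is good to about 2 mm. The wrist camera is an equidistant fisheye: a pixel r from the principal point sees the ray r / f radians off the axis. A picture is of the moment at which its call begins.
- ctrl.close_job(): hands the job in, once; it reports no verdict.
The state is a dict: "t": time; "qpos": joint angles; "qvel": joint speeds; "joint_torque": joint torques, N m; "ee_pos": TCP position; "orientation": TCP orientation; "ft_force": force on the tool from outside, world axes, zero at the start; "moment": the same for the moment, N m; "width": finger opening in mm.
Only numpy, scipy, OpenCV 4.12 (cv2) and the standard library are available. Lean on these libraries where they do the work, as an engineer would, in place of code of your own. Each camera call takes 0.05 s, during which the arm holds its last target. There are 200 camera calls.

## Working session

There is one attempt and no reset: what is moved stays moved. The work goes in short steps, Python scripts to look and compute and a tool call to move; the robot and the scene stay as the last step left them, time stands still between calls to the robot, and variables do not carry over. Pictures are saved under pics/ and viewed, about 8 in all and at most 12, crops included, and the job is handed in when it is done.

Besides the shell and the picture viewer there is one more tool, called after "Emit:" by a JSON object that holds its "fn" and its "kwargs". apply_moves: Moves the arm, as the interface text tells. Its arguments: {"type":"object","properties":{"increments":{"type":"array","items":{"type":"object","properties":{"gripper":{"type":"number"},"delta_pos":{"type":"array","items":{"type":"number"}},"dr":{"type":"array","items":{"type":"number"}}}}}},"required":["increments"]}

```bash
mkdir -p pics; ls
python3 - <<'E'
from workcell import ctrl
import cv2, numpy as np
for n in ("top","scene"):
    d=ctrl.get_image(n); np.savez(f"{n}.npz",**d)
    cv2.imwrite(f"pics/{n}0.png",d["img"][:,:,::-1]); print(n,d["mtx"].tolist(),d["rvec"],d["tvec"])
o=ctrl.get_obs(); print(o)
E
```

```text
pics
top [[404.85584733987577, 0.0, 274.9169123462263], [0.0, 404.85584733987577, 213.21939943331864], [0.0, 0.0, 1.0]] [ 2.08833662 -2.14412619  0.1870368 ] [  20.16822682  584.63627491 1144.41522796]
scene [[379.4196305566016, 0.0, 287.4362741090095], [0.0, 379.4196305566016, 211.86114952348092], [0.0, 0.0, 1.0]] [ 2.01382938  1.05843088 -0.54641936] [-311.34787702 -227.7332297  1522.32163777]
{'t': 0.1, 'qpos': array([-1.35099338e+00,  4.23800768e-01,  1.63056573e+00,  8.19149464e-06,
        1.08860380e+00, -1.89962624e-02]), 'qvel': array([ 0.00068713, -0.00021097, -0.00195683,  0.00056365, -0.00024262,
       -0.00128474]), 'joint_torque': array([-4.32059278e-04, -5.45616210e+01, -2.74323589e+01,  6.45234645e-02,
        1.88484555e-02, -3.70987584e-05]), 'ee_pos': array([ 147.7617076 , -606.79720452,  229.97552671]), 'orientation': array([ 2.09512386,  0.25281214, -2.09540004]), 'ft_force': array([0.42725026, 0.48135489, 0.09949111]), 'moment': array([-0.04551872, -0.01985357,  0.04511896]), 'width': 87.94033741254066}
```

View pics/top0.png

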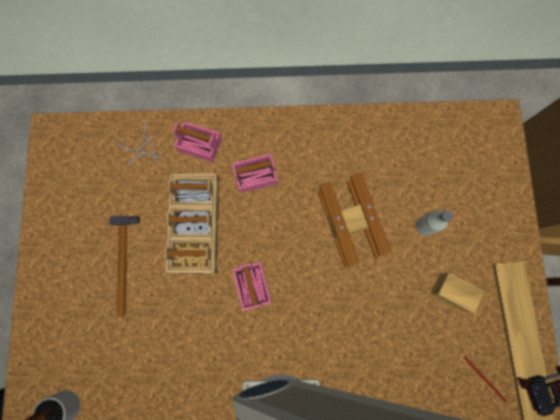

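View pics/scene0.png

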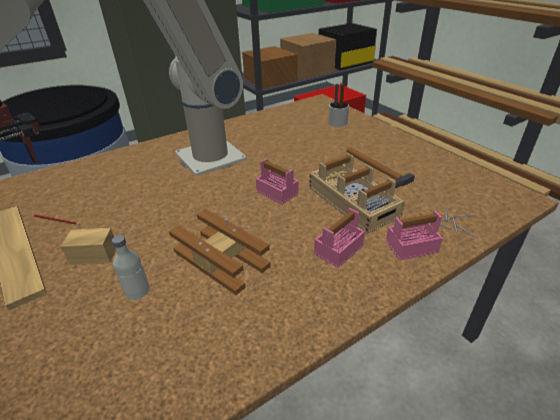

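The carrier, at about (192,223), holds three boxes. The far one at (192,191) shows long thin grey pins, the middle one at (190,223) round washers, and the near one at (188,257) tan dowels. The pink look-alikes at (197,140), (255,173) and (251,286) are not meant. I'll confirm this with an enlarged crop and measure.

```bash
cat > h.py <<'E'
import numpy as np, cv2
def cam(d):
    R=cv2.Rodrigues(np.asarray(d["rvec"],float))[0]; return R,np.asarray(d["tvec"],float).ravel()
def cloud(d):
    R,t=cam(d); K=d["mtx"]; z=d["range_z"].astype(float)
    v,u=np.mgrid[:z.shape[0],:z.shape[1]]
    P=np.stack([(u-K[0,2])/K[0,0]*z,(v-K[1,2])/K[1,1]*z,z],-1)
    W=(P-t)@R; W[z<=0]=np.nan; return W
E
python3 - <<'E'
from h import *
d=dict(np.load("top.npz")); s=dict(np.load("scene.npz")); W=cloud(d)
hsv=cv2.cvtColor(d["img"],cv2.COLOR_RGB2HSV)
print("handle px hsv",hsv[187,190],hsv[221,188],hsv[253,190],"frame",hsv[225,338],W[187,190],W[225,338])
Z=W[...,2]
def comps(mask,zl,zh,name):
    n,l,st,c=cv2.connectedComponentsWithStats(mask.astype(np.uint8))
    for i in range(1,n):
        if st[i,4]<25: continue
        p=W[l==i]; (cx,cy),wh,a=cv2.minAreaRect(p[:,:2].astype(np.float32))
        print(name,st[i].tolist(),"ctr",np.round([cx,cy]),"wh",np.round(wh),"ang",round(a,1),"zmed",round(np.median(p[:,2])),"mean",np.round(p.mean(0)))
roi=np.zeros(Z.shape,bool); roi[150:290,150:235]=1
comps(roi&(Z>100)&(Z<130),0,0,"handle")
comps(roi&(Z>45)&(Z<130),0,0,"carrier")
roi[:]=0; roi[160:280,310:400]=1
comps(roi&(Z>65)&(Z<90),0,0,"frame")
comps(roi&(Z>25)&(Z<110),0,0,"frameall")
a=cv2.resize(d["img"][160:285,150:235],None,fx=4.6,fy=4.6,interpolation=cv2.INTER_CUBIC)
b=cv2.resize(s["img"][140:230,300:410],None,fx=3.5,fy=3.5,interpolation=cv2.INTER_CUBIC)
o=np.zeros((max(a.shape[0],b.shape[0]),a.shape[1]+b.shape[1],3),np.uint8);o[:a.shape[0],:a.shape[1]]=a;o[:b.shape[0],a.shape[1]:]=b
cv2.imwrite("pics/crop1.png",o[:,:,::-1])
E
```

```text
handle px hsv [ 15 187 117] [ 14 106 123] [ 15 182 126] frame [ 15 179 138] [656.76126425 245.05547437 114.50533615] [ 540.69510988 -176.23282994   80.02742718]
handle [167, 180, 43, 13, 294] ctr [660. 251.] wh [121.  33.] ang 87.7 zmed 113 mean [659. 251. 113.]
handle [166, 213, 44, 13, 283] ctr [565. 252.] wh [120.  33.] ang 88.3 zmed 114 mean [564. 253. 113.]
handle [164, 247, 45, 13, 277] ctr [469. 255.] wh [120.  33.] ang 88.8 zmed 114 mean [469. 254. 114.]
carrier [185, 150, 28, 8, 86] ctr [779. 235.] wh [85. 22.] ang 87.0 zmed 54 mean [780. 225.  53.]
carrier [232, 163, 3, 14, 30] ctr [716. 124.] wh [57.  7.] ang 9.8 zmed 106 mean [716. 124.  90.]
carrier [164, 173, 53, 101, 4137] ctr [565. 253.] wh [142. 299.] ang 88.7 zmed 63 mean [561. 250.  71.]
frame [350, 172, 41, 84, 1097] ctr [ 575. -270.] wh [249.  36.] ang 16.4 zmed 79 mean [ 572. -270.   79.]
frame [319, 182, 40, 85, 1075] ctr [ 548. -181.] wh [250.  41.] ang 16.3 zmed 79 mean [ 544. -178.   79.]
frameall [319, 172, 72, 95, 2741] ctr [ 561. -224.] wh [250. 132.] ang 16.6 zmed 78 mean [ 558. -224.   75.]
```

View pics/crop1.png

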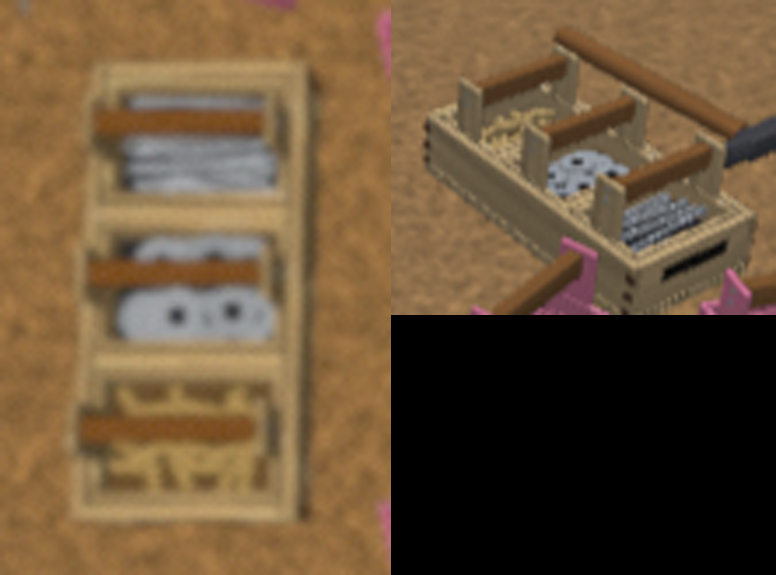

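The crop confirms it. The far box, with its handle at crop (190,122), holds long thin parallel pins, the middle one holds washers and the near one dowels. Next I'll compute the travel in tool axes.

```bash
cat >> h.py <<'E'
from scipy.spatial.transform import Rotation as Ro
def plan(target,jaw_deg,o=None):
    if o is None:
        from workcell import ctrl; o=ctrl.get_obs()
    R=Ro.from_rotvec(o["orientation"]).as_matrix()
    y=np.array([np.cos(np.radians(jaw_deg)),np.sin(np.radians(jaw_deg)),0])
    if y@R[:,1]<0: y=-y
    x=np.array([0,0,-1.]); G=np.stack([x,y,np.cross(x,y)],1)
    print("t",o["t"],"pos",np.round(o["ee_pos"],1),"F",np.round(o["ft_force"],1),"w",round(o["width"],1),"q6",round(o["qpos"][5],2))
    print("tool axes\n",np.round(R,3)); dr=Ro.from_matrix(R.T@G).as_rotvec()
    d=np.array(target)-o["ee_pos"]
    print("dr",np.round(dr,3),"d cm now-axes",np.round(R.T@d/10,2),"d cm goal-axes",np.round(G.T@d/10,2))
E
python3 - <<'E'
from h import *
plan([660,251,232],-1.2)
d=dict(np.load("top.npz")); W=cloud(d); print(W[150,197],W[175,256],W[286,252],W[215,432])
E
```

```text
t 0.1 pos [ 147.8 -606.8  230. ] F [0.4 0.5 0.1] w 87.9 q6 -0.02
tool axes
 [[-0.     0.237 -0.972]
 [ 0.001 -0.972 -0.237]
 [-1.    -0.001 -0.   ]]
dr [-1.311e+00 -1.000e-03  1.000e-03] d cm now-axes [ -0.1  -71.23 -70.06] d cm goal-axes [ -0.2   49.42 -86.83]
[794.1462305  241.61906237  40.85963583] [708.29230565  59.76622521  41.05431982] [373.74938155  72.40399017 102.84656107] [ 554.4205888  -430.64714428  125.61796863]
```

Emit:
{"fn": "apply_moves", "kwargs": {"increments": [{"gripper":100,"delta_pos":[0,-2.5,-2.5],"dr":[0,0,0]},{"gripper":100,"delta_pos":[0,-2.5,-2.5],"dr":[0,0,0]},{"gripper":100,"delta_pos":[0,-2.5,-2.5],"dr":[0,0,0]},{"gripper":100,"delta_pos":[0,-2.5,-2.5],"dr":[0,0,0]},{"gripper":100,"delta_pos":[0,-2.5,-2.5],"dr":[0,0,0]}]}}

```text
t: 0.52
ee_pos: [240.1, -454.5, 230.3]
orientation: [2.095, 0.252, -2.096]
ft_force: [0.5, 0.1, -0.2]
width: 87.8
```

Emit:
{"fn": "apply_moves", "kwargs": {"increments": [{"gripper":100,"delta_pos":[0,-2.5,-2.5],"dr":[0,0,0]},{"gripper":100,"delta_pos":[0,-2.5,-2.5],"dr":[0,0,0]},{"gripper":100,"delta_pos":[0,-2.5,-2.5],"dr":[0,0,0]},{"gripper":100,"delta_pos":[0,-2.5,-2.5],"dr":[0,0,0]},{"gripper":100,"delta_pos":[0,-2.5,-2.5],"dr":[0,0,0]}]}}

```text
t: 0.93
ee_pos: [332.0, -303.5, 230.6]
orientation: [2.095, 0.251, -2.095]
ft_force: [0.2, -0.3, -0.7]
width: 87.7
```

Tracking is good, so I'll continue and start the turn.

Emit:
{"fn": "apply_moves", "kwargs": {"increments": [{"gripper":100,"delta_pos":[0,-2.5,-2.5],"dr":[0,0,0]},{"gripper":100,"delta_pos":[0,-2.5,-2.5],"dr":[0,0,0]},{"gripper":100,"delta_pos":[0,-2.5,-2.5],"dr":[0,0,0]},{"gripper":100,"delta_pos":[0,-2.5,-2.5],"dr":[0,0,0]},{"gripper":100,"delta_pos":[0,-2.5,-2.5],"dr":[0,0,0]}]}}

```text
t: 1.35
ee_pos: [423.9, -152.5, 230.6]
orientation: [2.095, 0.251, -2.095]
ft_force: [0.4, -0.2, -0.1]
width: 88.0
```

Emit:
{"fn": "apply_moves", "kwargs": {"increments": [{"gripper":100,"delta_pos":[0,-2.5,-2.5],"dr":[0,0,0]},{"gripper":100,"delta_pos":[0,-2.5,-2.5],"dr":[0,0,0]},{"gripper":100,"delta_pos":[0,-2.5,-2.5],"dr":[0,0,0]},{"gripper":100,"delta_pos":[0,-2.5,-2.5],"dr":[0,0,0]},{"gripper":100,"delta_pos":[0,-2.5,-2.5],"dr":[0,0,0]}]}}

```text
t: 1.77
ee_pos: [515.8, -1.4, 230.5]
orientation: [2.094, 0.252, -2.095]
ft_force: [1.2, -0.7, 0.5]
width: 87.7
```

Emit:
{"fn": "apply_moves", "kwargs": {"increments": [{"gripper":100,"delta_pos":[0,0,0],"dr":[-0.11,0,0]},{"gripper":100,"delta_pos":[0,0,0],"dr":[-0.11,0,0]},{"gripper":100,"delta_pos":[0,0,0],"dr":[-0.11,0,0]},{"gripper":100,"delta_pos":[0,0,0],"dr":[-0.11,0,0]},{"gripper":100,"delta_pos":[0,0,0],"dr":[-0.11,0,0]}]}}

```text
t: 2.18
ee_pos: [515.1, -2.9, 230.3]
orientation: [1.753, 0.736, -1.755]
ft_force: [0.1, 1.0, -0.5]
width: 88.2
```

Emit:
{"fn": "apply_moves", "kwargs": {"increments": [{"gripper":100,"delta_pos":[0,0,0],"dr":[-0.11,0,0]},{"gripper":100,"delta_pos":[0,0,0],"dr":[-0.11,0,0]},{"gripper":100,"delta_pos":[0,0,0],"dr":[-0.11,0,0]},{"gripper":100,"delta_pos":[0,0,0],"dr":[-0.11,0,0]},{"gripper":100,"delta_pos":[0,0,0],"dr":[-0.11,0,0]}]}}

```text
t: 2.6
ee_pos: [515.1, -3.2, 230.4]
orientation: [1.374, 1.094, -1.375]
ft_force: [-0.1, 0.2, -0.6]
width: 87.7
```

Emit:
{"fn": "apply_moves", "kwargs": {"increments": [{"gripper":100,"delta_pos":[0,0,0],"dr":[-0.11,0,0]},{"gripper":100,"delta_pos":[0,0,0],"dr":[-0.1,0,0]},{"gripper":100,"delta_pos":[0,0,0],"dr":[0,0,0]},{"gripper":100,"delta_pos":[0,0,0],"dr":[0,0,0]},{"gripper":100,"delta_pos":[0,0,0],"dr":[0,0,0]}]}}

```text
t: 3.02
ee_pos: [515.3, -3.2, 230.5]
orientation: [1.227, 1.198, -1.228]
ft_force: [0.6, 0.1, 0.1]
width: 87.8
```

Run:
```python
from h import *
plan([660,251,232],-1.2)
```

```text
t 3.0167 pos [515.3  -3.2 230.5] F [0.6 0.1 0.1] w 87.8 q6 -0.0
tool axes
 [[-0.     1.    -0.025]
 [ 0.    -0.025 -1.   ]
 [-1.    -0.    -0.   ]]
dr [-0.004 -0.     0.   ] d cm now-axes [ -0.15  13.83 -25.77] d cm goal-axes [ -0.15  13.94 -25.71]
```

Emit:
{"fn": "apply_moves", "kwargs": {"increments": [{"gripper":100,"delta_pos":[0,1.73,-3.22],"dr":[0,0,0]},{"gripper":100,"delta_pos":[0,1.73,-3.22],"dr":[0,0,0]},{"gripper":100,"delta_pos":[0,1.73,-3.22],"dr":[0,0,0]},{"gripper":100,"delta_pos":[0,1.73,-3.22],"dr":[0,0,0]},{"gripper":100,"delta_pos":[0,1.73,-3.22],"dr":[0,0,0]}]}}

```text
t: 3.43
ee_pos: [606.0, 157.4, 230.6]
orientation: [1.227, 1.197, -1.227]
ft_force: [0.8, 0.3, 0.4]
width: 87.8
```

Emit:
{"fn": "apply_moves", "kwargs": {"increments": [{"gripper":100,"delta_pos":[0,1.73,-3.22],"dr":[0,0,0]},{"gripper":100,"delta_pos":[0,1.73,-3.22],"dr":[0,0,0]},{"gripper":100,"delta_pos":[0,1.73,-3.22],"dr":[0,0,0]},{"gripper":100,"delta_pos":[0,0,0],"dr":[0,0,0]},{"gripper":100,"delta_pos":[0,0,0],"dr":[0,0,0]}]}}

```text
t: 3.85
ee_pos: [659.4, 252.8, 229.8]
orientation: [1.224, 1.199, -1.226]
ft_force: [-0.3, -0.3, -0.2]
width: 88.0
```

Run:
```python
from h import *
from workcell import ctrl
plan([660,251,92],-1.2)
d=ctrl.get_image("wrist"); cv2.imwrite("pics/wrist1.png",d["img"][:,:,::-1])
R,t=cam(d);K=d["mtx"];z=d["range_z"].astype(float)
v,u=np.mgrid[:420,:560]; a=(u-K[0,2])/K[0,0]; b=(v-K[1,2])/K[1,1]; r=np.hypot(a,b)+1e-9
s=np.tan(np.minimum(r,1.5))/r
W=(np.stack([a*s*z,b*s*z,z],-1)-t)@R
hsv=cv2.cvtColor(d["img"],cv2.COLOR_RGB2HSV)
X,Y,Z=W[...,0],W[...,1],W[...,2]
m=(z>0)&(r<1.4)&(abs(Z-113)<6)&(X>600)&(X<720)&(Y>170)&(Y<330)
p=W[m].astype(np.float32); print(m.sum(),cv2.minAreaRect(p[:,:2]),np.median(p,0))
for ax,nm in (("brown",m&(hsv[...,1]>140)),):
    q=W[nm].astype(np.float32); print(ax,nm.sum(),cv2.minAreaRect(q[:,:2]),q.mean(0))
    pc=np.polyfit(q[:,1],q[:,0],1); print("x at y=251:",np.polyval(pc,251),"slope",pc[0])
```

```text
t 3.85 pos [659.4 252.8 229.8] F [-0.3 -0.3 -0.2] w 88.0 q6 0.37
tool axes
 [[-0.001  1.    -0.021]
 [-0.    -0.021 -1.   ]
 [-1.    -0.001  0.   ]]
dr [-0.     0.     0.001] d cm now-axes [13.78  0.07  0.17] d cm goal-axes [13.78  0.06  0.18]Traceback (most recent call last):
  File "<stdin>", line 12, in <module>
cv2.error: OpenCV(4.12.0) /io/opencv/modules/imgproc/src/convhull.cpp:143: error: (-215:Assertion failed) total >= 0 && (depth == CV_32F || depth == CV_32S) in function 'convexHull'
```

View pics/wrist1.png

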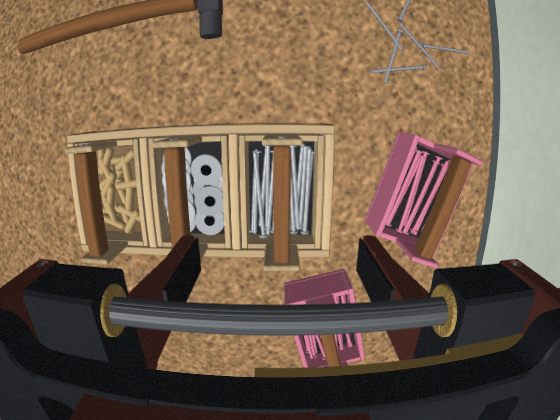

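The wrist view shows the nail handle running from (283,148) to (281,248), centred between the fingers. The washer box is at (200,190), the dowel box at (105,195), and the pink boxes are clear of the fingers. I'll cast the handle's edges onto z=114.

Run:
```python
from h import *
from workcell import ctrl
d=ctrl.get_image("wrist"); R,t=cam(d);K=d["mtx"];z=d["range_z"]
print("range ok px",(z>0).sum(), z[195,282], "cam at",-R.T@t)
hsv=cv2.cvtColor(d["img"],cv2.COLOR_RGB2HSV)
def ray(u,v,h):
    a=(u-K[0,2])/K[0,0]; b=(v-K[1,2])/K[1,1]; r=np.hypot(a,b)
    D=R.T@np.array([a/r*np.sin(r),b/r*np.sin(r),np.cos(r)]); C=-R.T@t
    return C+D*(h-C[2])/D[2]
m=((hsv[...,0]<20)&(hsv[...,1]>130)).astype(np.uint8); q=np.zeros_like(m); q[140:270,268:298]=m[140:270,268:298]
n,l,st,c=cv2.connectedComponentsWithStats(q); i=1+np.argmax(st[1:,4]); print(st[i],c[i])
ys,xs=np.where(l==i)
for v in range(ys.min()+4,ys.max(),20):
    e=xs[ys==v]; print(v,e.min(),e.max(),ray(e.min()-.5,v,114)[:2],ray(e.max()+.5,v,114)[:2])
print(ray(c[i][0],ys.min(),114),ray(c[i][0],ys.max()+1,114))
```

```text
range ok px 232465 277.71118 cam at [660.24712349 325.27903768 384.49654068]
[ 274  144   17  118 1803] [282.08097615 202.0587909 ]
148 274 290 [655.17567539 298.68653324] [669.31396978 298.3977217 ]
168 275 290 [655.60099401 281.74857845] [669.05421838 281.47075786]
188 275 289 [655.17864953 264.49075999] [667.96261032 264.22083714]
208 275 289 [654.73632334 246.74795481] [667.73016778 246.46900399]
228 275 289 [654.2695973  228.35848567] [667.51440209 228.06928803]
248 275 289 [653.77331281 209.13840719] [667.31464325 208.83751784]
[662.37798034 301.88508705 114.        ] [660.3675893  194.93054157 114.        ]
```

The handle centre is at about (661, 250), within 2 mm of the top-camera value. I'll go down now with the fingers open, then close.

Emit:
{"fn": "apply_moves", "kwargs": {"increments": [{"gripper":100,"delta_pos":[2.0,0.15,0.2],"dr":[0,0,0]},{"gripper":100,"delta_pos":[2.0,0,0],"dr":[0,0,0]},{"gripper":100,"delta_pos":[2.0,0,0],"dr":[0,0,0]},{"gripper":100,"delta_pos":[2.0,0,0],"dr":[0,0,0]},{"gripper":100,"delta_pos":[2.0,0,0],"dr":[0,0,0]}]}}

```text
t: 4.37
ee_pos: [660.4, 247.4, 130.3]
orientation: [1.227, 1.197, -1.227]
ft_force: [0.5, 0.2, -0.1]
width: 87.7
```

Emit:
{"fn": "apply_moves", "kwargs": {"increments": [{"gripper":100,"delta_pos":[1.5,0,0],"dr":[0,0,0]},{"gripper":100,"delta_pos":[1.3,0,0],"dr":[0,0,0]},{"gripper":100,"delta_pos":[0.9,0,0],"dr":[0,0,0]},{"gripper":100,"delta_pos":[0,0,0],"dr":[0,0,0]},{"gripper":100,"delta_pos":[0,0,0],"dr":[0,0,0]}]}}

```text
t: 4.78
ee_pos: [661.0, 249.1, 93.8]
orientation: [1.226, 1.199, -1.226]
ft_force: [0.2, -0.1, 0.6]
width: 87.6
```

Emit:
{"fn": "apply_moves", "kwargs": {"increments": [{"gripper":0,"delta_pos":[0.1,0,0],"dr":[0,0,0]},{"gripper":0,"delta_pos":[0,0,0],"dr":[0,0,0]},{"gripper":0,"delta_pos":[0,0,0],"dr":[0,0,0]},{"gripper":0,"delta_pos":[0,0,0],"dr":[0,0,0]},{"gripper":0,"delta_pos":[0,0,0],"dr":[0,0,0]}]}}

```text
t: 5.2
ee_pos: [661.1, 249.4, 93.2]
orientation: [1.226, 1.198, -1.225]
ft_force: [-0.3, -0.4, 1.2]
width: 58.0
```

Emit:
{"fn": "apply_moves", "kwargs": {"increments": [{"gripper":0,"delta_pos":[0,0,0],"dr":[0,0,0]},{"gripper":0,"delta_pos":[0,0,0],"dr":[0,0,0]},{"gripper":0,"delta_pos":[0,0,0],"dr":[0,0,0]},{"gripper":0,"delta_pos":[0,0,0],"dr":[0,0,0]},{"gripper":0,"delta_pos":[0,0,0],"dr":[0,0,0]}]}}

```text
t: 5.62
ee_pos: [660.9, 249.3, 92.7]
orientation: [1.225, 1.199, -1.225]
ft_force: [-0.2, -0.4, -0.1]
width: 24.5
```

Emit:
{"fn": "apply_moves", "kwargs": {"increments": [{"gripper":0,"delta_pos":[0,0,0],"dr":[0,0,0]},{"gripper":0,"delta_pos":[0,0,0],"dr":[0,0,0]},{"gripper":0,"delta_pos":[0,0,0],"dr":[0,0,0]},{"gripper":0,"delta_pos":[0,0,0],"dr":[0,0,0]},{"gripper":0,"delta_pos":[0,0,0],"dr":[0,0,0]}]}}

```text
t: 6.03
ee_pos: [661.1, 249.3, 92.6]
orientation: [1.226, 1.199, -1.225]
ft_force: [2.0, -0.4, -1.8]
width: 14.5
```

Emit:
{"fn": "apply_moves", "kwargs": {"increments": [{"gripper":0,"delta_pos":[-0.5,0,0],"dr":[0,0,0]},{"gripper":0,"delta_pos":[-0.5,0,0],"dr":[0,0,0]},{"gripper":0,"delta_pos":[-0.5,0,0],"dr":[0,0,0]},{"gripper":0,"delta_pos":[-0.5,0,0],"dr":[0,0,0]},{"gripper":0,"delta_pos":[-0.5,0,0],"dr":[0,0,0]}]}}

```text
t: 6.45
ee_pos: [660.5, 249.2, 118.1]
orientation: [1.225, 1.199, -1.226]
ft_force: [0.3, -0.1, -6.1]
width: 15.3
```

The handle is held (opening 15 mm, about 5 N of load). I'll go straight up to clear the carrier.

Emit:
{"fn": "apply_moves", "kwargs": {"increments": [{"gripper":0,"delta_pos":[-0.8,0,0],"dr":[0,0,0]},{"gripper":0,"delta_pos":[-1.2,0,0],"dr":[0,0,0]},{"gripper":0,"delta_pos":[-1.2,0,0],"dr":[0,0,0]},{"gripper":0,"delta_pos":[-1.2,0,0],"dr":[0,0,0]},{"gripper":0,"delta_pos":[-1.2,0,0],"dr":[0,0,0]}]}}

```text
t: 6.87
ee_pos: [660.8, 249.4, 175.5]
orientation: [1.226, 1.199, -1.225]
ft_force: [0.6, -0.3, -4.7]
width: 15.0
```

Emit:
{"fn": "apply_moves", "kwargs": {"increments": [{"gripper":0,"delta_pos":[-1.2,0,0],"dr":[0,0,0]},{"gripper":0,"delta_pos":[-1.2,0,0],"dr":[0,0,0]},{"gripper":0,"delta_pos":[-1.2,0,0],"dr":[0,0,0]},{"gripper":0,"delta_pos":[-1.2,0,0],"dr":[0,0,0]},{"gripper":0,"delta_pos":[-1.0,0,0],"dr":[0,0,0]}]}}

```text
t: 7.28
ee_pos: [661.1, 249.4, 233.3]
orientation: [1.226, 1.198, -1.225]
ft_force: [0.1, 0.3, -4.4]
width: 14.9
```

Run:
```python
from h import *
from workcell import ctrl
f=np.array([561,-224.]); n=np.array([-np.sin(np.radians(16.5)),np.cos(np.radians(16.5))])
p=f+n*165; print(p); plan([*p,230],16.5)
d=ctrl.get_image("scene"); cv2.imwrite("pics/scene1.png",d["img"][:,:,::-1])
```

```text
[514.13746812 -65.79474375]
t 7.2833 pos [661.1 249.4 233.3] F [ 0.1  0.3 -4.4] w 14.9 q6 0.37
tool axes
 [[ 0.001  1.    -0.022]
 [ 0.    -0.022 -1.   ]
 [-1.     0.001 -0.   ]]
dr [-0.31  -0.    -0.001] d cm now-axes [  0.31 -14.    31.83] d cm goal-axes [  0.33 -23.04  26.05]
```

View pics/scene1.png

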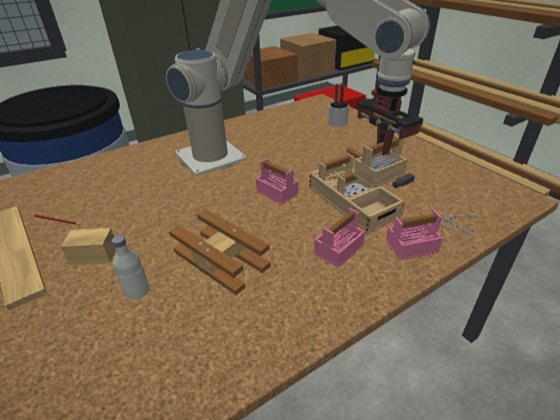

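The nail box hangs level at (382,160) in the scene view, its pocket at (378,207) is empty, and the carrier is unmoved. Now I'll carry it across.

Emit:
{"fn": "apply_moves", "kwargs": {"increments": [{"gripper":0,"delta_pos":[0,-0.5,1.2],"dr":[0,0,0]},{"gripper":0,"delta_pos":[0,-1.1,2.45],"dr":[0,0,0]},{"gripper":0,"delta_pos":[0,-1.1,2.45],"dr":[0,0,0]},{"gripper":0,"delta_pos":[0,-1.1,2.45],"dr":[0,0,0]},{"gripper":0,"delta_pos":[0,-1.1,2.45],"dr":[0,0,0]}]}}

```text
t: 7.75
ee_pos: [607.9, 138.8, 230.9]
orientation: [1.224, 1.2, -1.227]
ft_force: [0.6, 0.5, -5.0]
width: 14.7
```

Emit:
{"fn": "apply_moves", "kwargs": {"increments": [{"gripper":0,"delta_pos":[0,-1.1,2.45],"dr":[0,0,0]},{"gripper":0,"delta_pos":[0,-1.1,2.45],"dr":[0,0,0]},{"gripper":0,"delta_pos":[0,-1.1,2.45],"dr":[0,0,0]},{"gripper":0,"delta_pos":[0,-1.1,2.45],"dr":[0,0,0]},{"gripper":0,"delta_pos":[0,-1.1,2.45],"dr":[0,0,0]}]}}

```text
t: 8.17
ee_pos: [550.2, 17.6, 231.2]
orientation: [1.225, 1.199, -1.226]
ft_force: [0.4, -0.8, -5.5]
width: 14.7
```

Emit:
{"fn": "apply_moves", "kwargs": {"increments": [{"gripper":0,"delta_pos":[0,-1.1,2.45],"dr":[0,0,0]},{"gripper":0,"delta_pos":[0,-1.1,2.45],"dr":[0,0,0]},{"gripper":0,"delta_pos":[0,-1.1,2.45],"dr":[0,0,0]},{"gripper":0,"delta_pos":[0,-0.3,1.2],"dr":[0,0,0]},{"gripper":0,"delta_pos":[0,0,0],"dr":[0,0,0]}]}}

```text
t: 8.58
ee_pos: [512.4, -67.8, 231.4]
orientation: [1.226, 1.198, -1.229]
ft_force: [-0.1, -0.5, -4.3]
width: 14.8
```

Emit:
{"fn": "apply_moves", "kwargs": {"increments": [{"gripper":0,"delta_pos":[0,0,0],"dr":[-0.062,0,0]},{"gripper":0,"delta_pos":[0,0,0],"dr":[-0.062,0,0]},{"gripper":0,"delta_pos":[0,0,0],"dr":[-0.062,0,0]},{"gripper":0,"delta_pos":[0,0,0],"dr":[-0.062,0,0]},{"gripper":0,"delta_pos":[0,0,0],"dr":[-0.062,0,0]}]}}

```text
t: 9.0
ee_pos: [514.1, -64.9, 231.5]
orientation: [0.992, 1.333, -0.992]
ft_force: [-0.4, 0.1, -4.8]
width: 14.7
```

Run:
```python
from h import *
from workcell import ctrl
plan([514,-66,84],16.5)
d=ctrl.get_image("wrist"); cv2.imwrite("pics/wrist2.png",d["img"][:,:,::-1])
```

```text
t 9.0 pos [514.1 -64.9 231.5] F [-0.4  0.1 -4.8] w 14.7 q6 -0.44
tool axes
 [[-0.     0.958  0.287]
 [ 0.     0.287 -0.958]
 [-1.     0.    -0.   ]]
dr [ 0.003 -0.    -0.   ] d cm now-axes [14.75 -0.04  0.11] d cm goal-axes [14.75 -0.04  0.1 ]
```

View pics/wrist2.png

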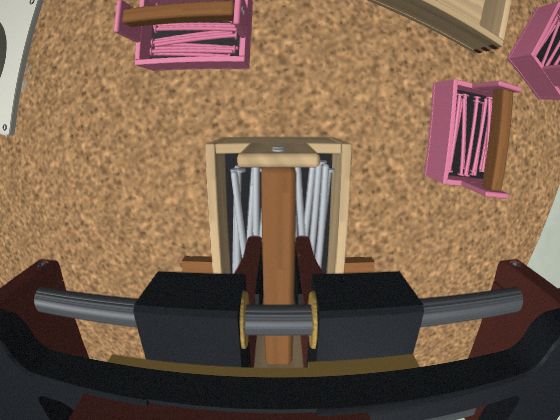

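The box hangs level with bare bench below it, the frame rails at (200,265) and (355,265) are aligned with it, and the pink boxes are well clear. It should touch down at TCP z of about 83.6, so I'll lower it.

Emit:
{"fn": "apply_moves", "kwargs": {"increments": [{"gripper":0,"delta_pos":[1.0,0,0],"dr":[0,0,0]},{"gripper":0,"delta_pos":[1.5,0,0],"dr":[0,0,0]},{"gripper":0,"delta_pos":[1.5,0,0],"dr":[0,0,0]},{"gripper":0,"delta_pos":[1.5,0,0],"dr":[0,0,0]},{"gripper":0,"delta_pos":[1.5,0,0],"dr":[0,0,0]}]}}

```text
t: 9.47
ee_pos: [513.8, -65.1, 160.3]
orientation: [0.996, 1.331, -0.996]
ft_force: [0.2, -0.2, -5.3]
width: 14.7
```

Emit:
{"fn": "apply_moves", "kwargs": {"increments": [{"gripper":0,"delta_pos":[1.5,0,0],"dr":[0,0,0]},{"gripper":0,"delta_pos":[1.5,0,0],"dr":[0,0,0]},{"gripper":0,"delta_pos":[1.5,0,0],"dr":[0,0,0]},{"gripper":0,"delta_pos":[1.5,0,0],"dr":[0,0,0]},{"gripper":0,"delta_pos":[0.8,0,0],"dr":[0,0,0]}]}}

```text
t: 9.88
ee_pos: [513.0, -65.1, 91.5]
orientation: [0.995, 1.333, -0.997]
ft_force: [-0.2, 0.5, -5.4]
width: 15.0
```

Emit:
{"fn": "apply_moves", "kwargs": {"increments": [{"gripper":0,"delta_pos":[0.3,0,0],"dr":[0,0,0]},{"gripper":0,"delta_pos":[0.2,0,0],"dr":[0,0,0]},{"gripper":0,"delta_pos":[0,0,0],"dr":[0,0,0]},{"gripper":0,"delta_pos":[0,0,0],"dr":[0,0,0]},{"gripper":0,"delta_pos":[0,0,0],"dr":[0,0,0]}]}}

```text
t: 10.3
ee_pos: [514.5, -65.6, 89.4]
orientation: [0.995, 1.33, -0.994]
ft_force: [-0.1, -0.8, -4.9]
width: 14.7
```

Emit:
{"fn": "apply_moves", "kwargs": {"increments": [{"gripper":0,"delta_pos":[0.1,0,0],"dr":[0,0,0]},{"gripper":0,"delta_pos":[0.1,0,0],"dr":[0,0,0]},{"gripper":0,"delta_pos":[0.1,0,0],"dr":[0,0,0]},{"gripper":0,"delta_pos":[0.1,0,0],"dr":[0,0,0]},{"gripper":0,"delta_pos":[0,0,0],"dr":[0,0,0]}]}}

```text
t: 10.72
ee_pos: [513.8, -65.6, 84.5]
orientation: [0.994, 1.332, -0.995]
ft_force: [0.6, -1.1, -4.6]
width: 14.8
```

Emit:
{"fn": "apply_moves", "kwargs": {"increments": [{"gripper":0,"delta_pos":[0.05,0,0],"dr":[0,0,0]},{"gripper":0,"delta_pos":[0.05,0,0],"dr":[0,0,0]},{"gripper":0,"delta_pos":[0,0,0],"dr":[0,0,0]},{"gripper":0,"delta_pos":[0,0,0],"dr":[0,0,0]},{"gripper":0,"delta_pos":[0,0,0],"dr":[0,0,0]}]}}

```text
t: 11.13
ee_pos: [513.9, -65.6, 83.7]
orientation: [0.995, 1.332, -0.994]
ft_force: [-1.1, -0.4, -5.6]
width: 15.0
```

Emit:
{"fn": "apply_moves", "kwargs": {"increments": [{"gripper":0,"delta_pos":[0.05,0,0],"dr":[0,0,0]},{"gripper":0,"delta_pos":[0.05,0,0],"dr":[0,0,0]},{"gripper":0,"delta_pos":[0,0,0],"dr":[0,0,0]},{"gripper":0,"delta_pos":[0,0,0],"dr":[0,0,0]},{"gripper":0,"delta_pos":[0,0,0],"dr":[0,0,0]}]}}

```text
t: 11.55
ee_pos: [513.9, -65.5, 83.5]
orientation: [0.995, 1.332, -0.994]
ft_force: [-3.3, 0.7, 5.4]
width: 14.7
```

The force has changed sign (+5 N), so the box is on the bench. I'll open the fingers.

Emit:
{"fn": "apply_moves", "kwargs": {"increments": [{"gripper":70,"delta_pos":[0,0,0],"dr":[0,0,0]},{"gripper":70,"delta_pos":[0,0,0],"dr":[0,0,0]},{"gripper":70,"delta_pos":[0,0,0],"dr":[0,0,0]},{"gripper":70,"delta_pos":[0,0,0],"dr":[0,0,0]},{"gripper":70,"delta_pos":[0,0,0],"dr":[0,0,0]}]}}

```text
t: 11.97
ee_pos: [514.1, -65.6, 82.7]
orientation: [0.995, 1.331, -0.994]
ft_force: [0.3, -0.4, 0.0]
width: 44.7
```

Emit:
{"fn": "apply_moves", "kwargs": {"increments": [{"gripper":70,"delta_pos":[0,0,0],"dr":[0,0,0]},{"gripper":70,"delta_pos":[0,0,0],"dr":[0,0,0]},{"gripper":70,"delta_pos":[0,0,0],"dr":[0,0,0]},{"gripper":70,"delta_pos":[0,0,0],"dr":[0,0,0]},{"gripper":70,"delta_pos":[0,0,0],"dr":[0,0,0]}]}}

```text
t: 12.38
ee_pos: [513.9, -65.5, 82.7]
orientation: [0.994, 1.332, -0.994]
ft_force: [0.1, 0.6, 1.0]
width: 61.7
```

Emit:
{"fn": "apply_moves", "kwargs": {"increments": [{"gripper":70,"delta_pos":[-1,0,0],"dr":[0,0,0]},{"gripper":70,"delta_pos":[-2,0,0],"dr":[0,0,0]},{"gripper":70,"delta_pos":[-3,0,0],"dr":[0,0,0]},{"gripper":70,"delta_pos":[-3,0,0],"dr":[0,0,0]},{"gripper":70,"delta_pos":[-3,0,0],"dr":[0,0,0]}]}}

```text
t: 12.8
ee_pos: [513.6, -65.5, 204.5]
orientation: [0.994, 1.332, -0.995]
ft_force: [1.0, -0.3, 0.2]
width: 61.0
```

Emit:
{"fn": "apply_moves", "kwargs": {"increments": [{"gripper":70,"delta_pos":[-3,0,0],"dr":[0,0,0]},{"gripper":70,"delta_pos":[-3,0,0],"dr":[0,0,0]},{"gripper":70,"delta_pos":[0,0,0],"dr":[0,0,0]},{"gripper":70,"delta_pos":[0,0,0],"dr":[0,0,0]},{"gripper":70,"delta_pos":[0,0,0],"dr":[0,0,0]}]}}

```text
t: 13.22
ee_pos: [513.4, -65.5, 262.6]
orientation: [0.994, 1.332, -0.995]
ft_force: [-0.2, -0.1, -0.2]
width: 61.3
```

Run:
```python
from h import *
from workcell import ctrl
o=ctrl.get_obs(); print(o["t"],o["ee_pos"],o["ft_force"])
d=ctrl.get_image("scene"); cv2.imwrite("pics/scene2.png",d["img"][:,:,::-1])
W=cloud(d); X,Y,Z=W[...,0],W[...,1],W[...,2]
m=(X>440)&(X<590)&(Y>-130)&(Y<5)&(Z>90)&(Z<125)
p=W[m].astype(np.float32); print("box handle/ends",m.sum(),cv2.minAreaRect(p[:,:2]),np.percentile(p[:,2],[5,50,95]))
t=ctrl.get_image("top"); W=cloud(t); Z=W[...,2]
for nm,roi,a,b in (("carrier",np.s_[160:285,155:225],45,75),("frame",np.s_[160:280,315:400],65,90)):
    q=W[roi].reshape(-1,3); q=q[(q[:,2]>a)&(q[:,2]<b)].astype(np.float32); print(nm,len(q),cv2.minAreaRect(q[:,:2]))
```

```text
13.2167 [513.40173046 -65.48426067 262.59122385] [-0.24451778 -0.14072131 -0.17293497]Traceback (most recent call last):
  File "<stdin>", line 7, in <module>
cv2.error: OpenCV(4.12.0) /io/opencv/modules/imgproc/src/convhull.cpp:143: error: (-215:Assertion failed) total >= 0 && (depth == CV_32F || depth == CV_32S) in function 'convexHull'
```

View pics/scene2.png

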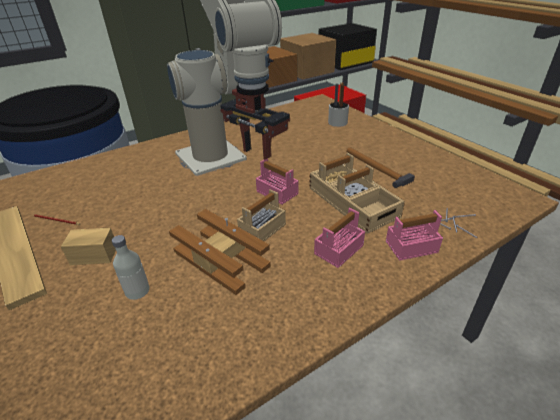

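The box stands at (262,215) right beside the frame at (220,245), the gripper is clear, and everything else is in place. My depth check found no points, so I'll do it again.

Run:
```python
from h import *
from workcell import ctrl
d=ctrl.get_image("scene"); W=cloud(d); print("scene px on box:",d["range_z"][215,262],W[215,262],W[203,262],(d["range_z"]>0).sum())
X,Y,Z=W[...,0],W[...,1],W[...,2]
m=(X>420)&(X<620)&(Y>-140)&(Y<20)
print(m.sum(),np.nanpercentile(Z[m],[1,50,99]) if m.any() else "")
q=W[m&(Z>80)].astype(np.float32); 
if len(q): print("box",len(q),cv2.minAreaRect(q[:,:2]))
t=ctrl.get_image("top"); W=cloud(t)
for nm,roi,a,b in (("carrier",np.s_[160:285,155:225],45,75),("frame",np.s_[160:280,315:400],65,90)):
    q=W[roi].reshape(-1,3); q=q[(q[:,2]>a)&(q[:,2]<b)].astype(np.float32); print(nm,len(q),cv2.minAreaRect(q[:,:2]) if len(q) else t["range_z"][roi].max())
```

```text
scene px on box: 1141.8429 [501.73853753 -55.43688473  36.5214467 ] [524.19227708 -64.91601261  98.14623179] 233734
9139 [ -2.5517686  431.94107937 605.41636818]Traceback (most recent call last):
  File "<stdin>", line 8, in <module>
cv2.error: OpenCV(4.12.0) /io/opencv/modules/imgproc/src/convhull.cpp:143: error: (-215:Assertion failed) total >= 0 && (depth == CV_32F || depth == CV_32S) in function 'convexHull'
```

Run:
```python
from h import *
from workcell import ctrl
rect=lambda q: cv2.minAreaRect(np.ascontiguousarray(q[:,:2],dtype=np.float32))
d=ctrl.get_image("scene"); W=cloud(d); X,Y,Z=np.moveaxis(W,-1,0)
q=W[(X>440)&(X<600)&(Y>-135)&(Y<10)&(Z>88)&(Z<125)]
print("box handle+ends",len(q),rect(q),np.percentile(q[:,2],[2,50,98]))
W=cloud(ctrl.get_image("top"))
for nm,roi,a,b in (("carrier",np.s_[165:285,158:222],50,75),("frame",np.s_[160:280,315:400],65,90)):
    q=W[roi].reshape(-1,3); q=q[(q[:,2]>a)&(q[:,2]<b)]; print(nm,len(q),rect(q))
```

```text
box handle+ends 310 ((516.7650756835938, -67.30558776855469), (34.64121627807617, 121.41351318359375), 16.509315490722656) [ 88.64639827 101.48923585 107.09472887]
carrier 2191 ((565.29638671875, 253.03639221191406), (142.69070434570312, 298.4793701171875), 88.61212158203125)
frame 1177 ((563.2388916015625, -233.9677734375), (251.8645782470703, 115.9561767578125), 14.876529693603516)
```

```bash
python3 -c "
from workcell import ctrl
print(ctrl.close_job())"
```

```text
the job is handed in; nothing more can be done
None
```

The box of nails is standing flat on the bench beside the frame, and the job is handed in; the hand-in reports no verdict. I took the box from the far pocket by its handle, lifted it straight up, carried it level, lowered it until the wrist force changed sign at contact, then let go and backed off upward. It took about 13 s of robot time.

Last checks:
- **Nail box:** its centre is at about (517, −67) mm. That is about 163 mm from the frame's centre, leaving a gap of about 35 mm. It is turned 16.5° to line up with the frame, and its top reads 107 mm, which fits the 108 mm end boards standing flat.
- **Carrier:** it measured (565, 253) mm both before and after.
- **Frame:** in the last top view the fitted centre was (563, −234) mm with fewer points, against (561, −224) mm at the start. I put this down to the arm hiding part of it, because the last scene view shows the frame unmoved.
- **Other boxes and bystanders:** I checked these only by eye in the last scene view, and they look unmoved.
- **Failed checks:** several of my measuring scripts stopped with an OpenCV error. I fixed the end-of-job measurement and re-ran it. For the handle in the close view I cast rays instead.

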